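# Hang up the cap guard and open the push-and-turn bottle

### The job

Take the steel cap guard off the white bottle and hang it astride the horizontal rail. Then open the bottle's child-safety cap: press it down, keep it pressed while turning it counter-clockwise until it comes free, and lift it off. Finish still holding the cap in the gripper, roughly level and about 10 cm straight above the bottle's mouth; do not let go of it, and leave the jar, the glass of spoons and the glass lid where they stand.

Things in the scene. Friction and masses are not known exactly. Their poses are not given: they have to be found in the camera images.
- bottle: White plastic bottle, paper label, 84 mm in diameter, strapped on a 120 x 120 x 12 mm plywood board fixed to the table: it cannot move or turn. Origin: centre of the board's underside, on the table; z up along the bottle's axis. Shoulder slopes from radius 42 mm at z = 84 mm to 18 mm at z = 108 mm; the neck above has radius 14 mm.
- mouth (a point): Centre of the neck's top edge, 138 mm above the bottle's origin, hidden by the cap at first. A sprung grey seal of radius 9 mm stands 6 mm out of it under the closed cap and pushes the cap up with about 7 N, growing by 0.8 N per mm pressed.
- cap: Round black ribbed safety cap, 50 mm in diameter, 34 mm tall, separate from the bottle but locked on its neck. Origin: centre of its underside, 130 mm above the bottle's origin when locked; z up; its x axis starts along the bottle's x axis within 4 degrees. About 20 mm of the neck is clear below its rim.
- cap_top (a point): Centre of the cap's top face. The cap cannot turn until pressed down 3.5 mm (bottoms at 6 mm; 5 mm is right). Kept pressed and turned counter-clockwise seen from above, it is free to lift between 60 and 78 degrees of turn (aim at 70); a hard stop lies just beyond. It cannot turn clockwise.
- guard: Loose steel cap guard, 0.1 kg: an upside-down U of 3 mm strip 30 mm wide (its y), at the start resting on the cap's top, a leg on either side. Origin: middle of the roof's underside; z up. Roof 62 mm along x; gap between legs 56 mm; legs reach 51 mm down and end in 8 mm beads outside. On the rail the bar lies along its y, origin at the bar's top.
- guard_tab (a point): Centre of the lifting tab on the guard's roof, 18 mm above the guard's origin, guard's axes: the tab is 10 mm thick along x, 26 mm wide along y and 30 mm tall.
- rail_mid (a point): Middle of the axis of the horizontal rail: a round steel bar 12 mm in diameter and 200 mm long along this frame's y axis, 170 mm above the table, on a post at each end, fixed to the table.
- jar: Bystander: squat jar of red peppers with a glass lid, 80 mm in diameter, 90 mm tall, loose. Origin: centre of its underside. Leave alone.
- spoon_glass: Bystander: drinking glass with steel spoons, 72 mm in diameter, 130 mm tall with the spoons, loose. Origin: centre of its underside. Leave alone.
- jar_lid: Bystander: glass jar lid lying on the table, 70 mm in diameter, 10 mm thick, loose. Origin: centre of its underside. Leave alone.
There are look-alikes about, which are no part of the job. Several things have the shape of the cap; the one meant has the colours described above.

How it is judged:
By the outcome, as a careful person would: the job done as asked, in the order asked, and still so for the second after the job is handed in, while the arm keeps its last pose, push and grip.
It also fails if it takes over 61 s, if anything falls off the work surface, if the arm or the gripper's body presses on something with over 40 N, if the wrist force passes 120 N, or if a joint passes its speed limit or range.

### The arm

A 7-joint arm with a two-finger parallel gripper is mounted at the origin on the work surface. World frame = base frame: x ahead of the robot, y to its left, z up, the work surface at z = 0. Lengths are in m, angles in rad, forces in N, time in s.
With the tool pointing down it reaches from about 0.35 to 0.9 m from the base axis. Payload 8.1 kg.
Tool frame: the origin (TCP) lies at the centre of the arm's flange, where the gripper is bolted on; the fingertips stand 173 mm ahead of it and the grasp point (between the pads) lies 155 mm ahead of it; z points along the fingers, y is the line along which they close (so a half turn about z gives the same grasp; the last joint's range is limited). The gripper opens to 85 mm and grips with 20 to 120 N. Pads are 22 mm wide; open, the fingers measure 114 mm over their backs; the gripper's body (76 mm by 85 mm) begins 54 mm behind the grasp point. The pads swing forward as they close: fully open they stand 13 mm farther back than shut.
Start: joints at [1.148, 0.434, 0.025, 1.573, -0.012, 1.134, -0.075], TCP at [0.196, -0.593, 0.405] pointing down, gripper open.
Joint ranges: [-2.62, 2.62], [-0.44, 2.09], [-1.27, 1.32], [0.08, 2.57], [-1.32, 4.46], [0.12, 2], [-2.74, 2.74]. Speed limits (rad/s): [2.22, 2.22, 3.01, 3.01, 3.14, 3.14, 3.14].

### API

Orientations are given as [roll, pitch, yaw] about the fixed x, y, z axes, in that order (R = Rz(yaw) Ry(pitch) Rx(roll)).
In Python, from bench import arm, optics gives the robot as it stands.
- The arm moves only by the shell command python3 -m crank 'ROWS' [FORCE]. ROWS is JSON, a list of rows, each an object with "slide": the shift along the world's x, y, z in m, a list of three; "roll": the turn about the world's z in rad; "gripper": the finger opening in m, from 0 to 0.0854. A call has 1 to 10 rows; each row is the pose to reach, as a shift and turn from the pose commanded when the call began; what a row does not reach only later rows make up. A row lasts 1/10 s, in which the tool goes at most 50 mm and 8.59 degrees, less where a joint would pass 70% of its speed; a pose out of reach is approached as far as the arm can. A call with a gripper value outside its range is refused whole. The fingers move at their own pace and stop on an object; FORCE is the grip in N (left out, the last holds). Time passes only in rows, so rows that repeat a pose let the fingers close. It gives the time, the measured TCP pose, the force, the opening and the grip force at its end, in the units of the state.
- arm.observe(): the state, without advancing time (a new reading comes with each control period).
- optics.get_image(name): name is "scene" or "top"; returns a dict with "img" (400x640x3 uint8, red, green, blue), "range_z" (400x640 float32, m along the optical axis (not along the pixel's ray), 0 where there is no reading), "mtx" (3x3 intrinsics, pixels), "origin" and "rotation" of the camera in the world. Camera axes: x right, y up, looking along -z (the intrinsics and any distortion apply to the point x, -y, -z); pixel columns grow to the right and rows downward; lengths in m; the calibration is good to about 2 mm. A picture is of the moment at which its call begins.
- arm.job_done(): hands the job in; it is judged then, once.
The state is a dict: "t": time; "q": joint angles; "joint_vel": joint speeds; "tau": joint torques, N m; "tcp_pos": TCP position; "tool_rot": TCP orientation; "contact_force": force on the tool from outside, world axes, zero at the start; "torque": the same for the moment, N m; "width": finger opening in m; "grip_force": force on a finger pad.
Only numpy, scipy, OpenCV 4.12 (cv2) and the standard library are available. Lean on these libraries where they do the work, as an engineer would, in place of code of your own. Each camera call takes 0.05 s, during which the arm holds its last target. There are 200 camera calls.

## Working session

There is one attempt and no reset: what is moved stays moved. The work goes in short steps, Python scripts to look and compute and a shell command to move; the robot and the scene stay as the last step left them, time stands still between calls to the robot, and variables do not carry over. Pictures are saved under pics/ and viewed, at most 10 in all, crops included, and the job is handed in when it is done.

```bash
mkdir -p pics
cat > h.py <<'E'
import numpy as np, cv2
from bench import arm, optics
def cam(n):
    d=optics.get_image(n); return d
def pts(d):
    K=np.array(d["mtx"]);z=d["range_z"].astype(float);v,u=np.mgrid[:400,:640]
    X=np.stack([(u-K[0,2])/K[0,0]*z,-(v-K[1,2])/K[1,1]*z,-z],-1)
    P=X@np.array(d["rotation"]).T+np.array(d["origin"]); P[z<=0]=np.nan
    return P
E
python3 - <<'E'
from h import *
ims=[]
for n in("scene","top"):
    d=cam(n); np.savez(f"pics/{n}0.npz",**{k:d[k] for k in d if k in("img","range_z","mtx","origin","rotation")})
    cv2.imwrite(f"pics/{n}0.png",d["img"][:,:,::-1]); print(n,d["mtx"],d["origin"],d["rotation"],d.keys())
print(arm.observe())
E
```

```text
scene [[518.11612784   0.         318.6247197 ]
 [  0.         518.11612784 196.71627496]
 [  0.           0.           1.        ]] [1.27225711 0.28294622 0.7545634 ] [0.88602684 0.00983879 1.89547675] dict_keys(['img', 'range_z', 'mtx', 'origin', 'rotation'])
top [[373.72526676   0.         323.15148323]
 [  0.         373.72526676 198.28668194]
 [  0.           0.           1.        ]] [0.47703707 0.02093596 0.8287682 ] [ 0.09863885 -0.00962459 -1.54734708] dict_keys(['img', 'range_z', 'mtx', 'origin', 'rotation'])
{'t': 0.1, 'q': array([ 1.14836948,  0.43514679,  0.02497603,  1.57395868, -0.01159735,
        1.13398436, -0.07508205]), 'joint_vel': array([ 0.00055621, -0.00190703, -0.00030506, -0.00208945, -0.00027361,
        0.00169391, -0.00153591]), 'tau': array([ 3.98902368e-03, -6.71751881e+01,  1.02868292e+00, -3.16902459e+01,
        1.59049372e-02,  7.19178381e-03, -9.82247730e-05]), 'tcp_pos': array([ 0.1964135 , -0.59313676,  0.4040267 ]), 'tool_rot': array([-3.14024641e+00,  1.27196790e-04,  3.19774880e-01]), 'contact_force': array([1.08718244, 0.55869303, 0.36407146]), 'torque': array([ 0.03034053, -0.03144731,  0.03714341]), 'grip_force': 0.0, 'width': 0.08526143912025058}
```

View pics/scene0.png

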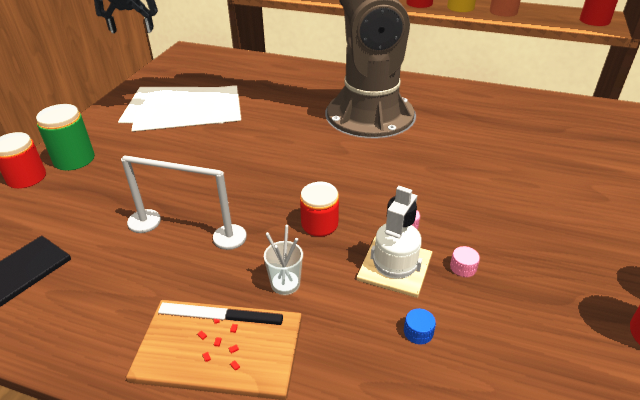

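View pics/top0.png

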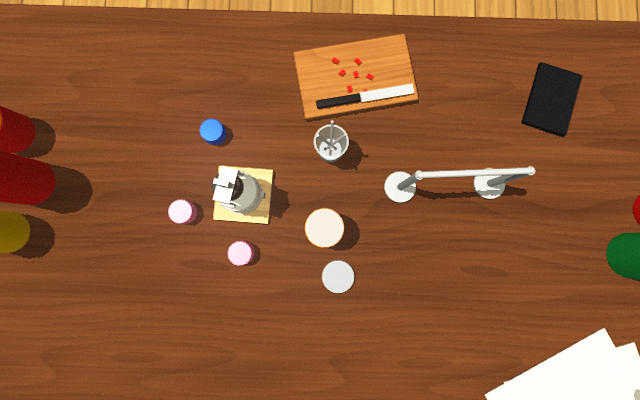

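The scene view shows the white bottle with its black cap under the grey guard at about (402,215), the rail from (125,160) to (222,175), the jar at (320,208) and the glass at (283,265). In the top view the guard and bottle are at (232,187), the rail runs (420,175)–(532,170), and the jar lid is at (338,277).

Cap-shaped candidates in the scene view: blue (420,326), pink (465,262), pink (412,218, behind the bottle) and black (402,210) on the bottle. Only the black one, on the bottle under the guard, fits the description. I'll confirm it in a crop.

```bash
cat >> h.py <<'E'
from scipy.spatial.transform import Rotation as Ro
def cam(n):
    d=dict(optics.get_image(n)); d["rotation"]=Ro.from_euler("xyz",d["rotation"]).as_matrix(); return d
def line(P):
    m=np.median(P,0); P=P[np.linalg.norm(P-m,axis=1)<.3]; c=P.mean(0); return c,np.linalg.svd(P-c)[2][0]
E
python3 - <<'E'
from h import *
out=[]
for n,box in(("scene",(330,150,460,310)),("top",(200,150,285,235))):
    d=cam(n); P=pts(d); im=d["img"]; hsv=cv2.cvtColor(im,cv2.COLOR_RGB2HSV)
    x0,y0,x1,y1=box; out.append(cv2.resize(im[y0:y1,x0:x1],(400,int(400*(y1-y0)/(x1-x0))),interpolation=cv2.INTER_CUBIC))
    Z=P[...,2]
    # board: top face at z~12mm, yellowish
    m=((hsv[...,0]>18)&(hsv[...,0]<35)&(hsv[...,1]>50)&(hsv[...,2]>150)).astype(np.uint8); M=np.zeros_like(m); M[y0:y1,x0:x1]=m[y0:y1,x0:x1]
    M&=(abs(Z-.012)<.01).astype(np.uint8)
    q=P[M>0]; print(n,"board z",np.median(q[:,2]),len(q)); r=cv2.minAreaRect(q[:,:2].astype(np.float32)); print(r, cv2.boxPoints(r).round(4).tolist())
    reg=np.zeros_like(m,bool); reg[y0:y1,x0:x1]=1
    a=reg&(Z>.12)
    print("zhist",np.histogram(Z[a],bins=np.arange(.12,.22,.005)))
    t=P[reg&(Z>.17)]; 
    t=P[reg&(Z>.192)&(Z<.22)]; print("tab top",len(t),np.median(t,0),cv2.minAreaRect(t[:,:2].astype(np.float32)) if len(t)>4 else 0)
    t=P[reg&(Z>.163)&(Z<.172)]; print("roof",len(t),np.median(t,0),cv2.minAreaRect(t[:,:2].astype(np.float32)) if len(t)>4 else 0)
    bx=(100,140,250,250) if n=="scene" else (380,150,545,205)
    reg=np.zeros_like(m,bool); reg[bx[1]:bx[3],bx[0]:bx[2]]=1
    t=P[reg&(Z>.165)&(Z<.185)]; c,v=line(t); s=(t-c)@v; print("rail",len(t),c,v,np.percentile(s,[0,2,98,100]),"top z",np.percentile(t[:,2],[5,50,95])); print("ends",c+v*s.min(),c+v*s.max())
h=min(o.shape[0] for o in out); o=np.hstack([x[:h] for x in out]); cv2.imwrite("pics/crop1.png",cv2.cvtColor(o,cv2.COLOR_RGB2BGR)); print(o.shape)
E
```

```text
scene board z 0.013580375095080033 553
((0.564069390296936, 0.19353455305099487), (0.11929376423358917, 0.12137218564748764), 86.7366943359375) [[0.5001000165939331, 0.13740000128746033], [0.6212999820709229, 0.13050000369548798], [0.6280999779701233, 0.24959999322891235], [0.5069000124931335, 0.2565000057220459]]
zhist (array([ 69,  38,  46,  57,  64,  59,  56,  78,  95, 308,  48,  36,  34,
        34,  38,  73,   4,   0,   0]), array([0.12 , 0.125, 0.13 , 0.135, 0.14 , 0.145, 0.15 , 0.155, 0.16 ,
       0.165, 0.17 , 0.175, 0.18 , 0.185, 0.19 , 0.195, 0.2  , 0.205,
       0.21 , 0.215]))
tab top 95 [0.56541248 0.19330158 0.19750316] ((0.5637009143829346, 0.19313976168632507), (0.02779562398791313, 0.01268988847732544), 74.17923736572266)
roof 389 [0.57397984 0.19469458 0.16794027] ((0.5664506554603577, 0.19385328888893127), (0.061566952615976334, 0.049203190952539444), 8.133712768554688)
rail 659 [ 0.59730066 -0.24642273  0.17400748] [ 0.06564671 -0.99784037  0.00226157] [-0.10220338 -0.09922813  0.10630705  0.11315749] top z [0.16788358 0.17489405 0.17826157]
ends [ 0.59059134 -0.
[... 542 characters left out ...]
0.15 , 0.155, 0.16 ,
       0.165, 0.17 , 0.175, 0.18 , 0.185, 0.19 , 0.195, 0.2  , 0.205,
       0.21 , 0.215]))
tab top 94 [0.56308799 0.19089065 0.19721089] ((0.5630714297294617, 0.19096781313419342), (0.026336481794714928, 0.009821498766541481), 77.92449188232422)
roof 615 [0.55880117 0.18864249 0.16708217] ((0.5628752708435059, 0.1900530755519867), (0.04854688048362732, 0.06202889606356621), 78.5826644897461)
rail 822 [ 0.59432688 -0.25290957  0.17440715] [-6.38508024e-02  9.97959401e-01  3.29088100e-04] [-0.10798817 -0.10246218  0.10263616  0.10562488] top z [0.17009223 0.1748424  0.1772398 ]
ends [ 0.60122201 -0.36067739  0.17437161] [ 0.58758265 -0.14750024  0.17444191]
(400, 800, 3)
```

View pics/crop1.png

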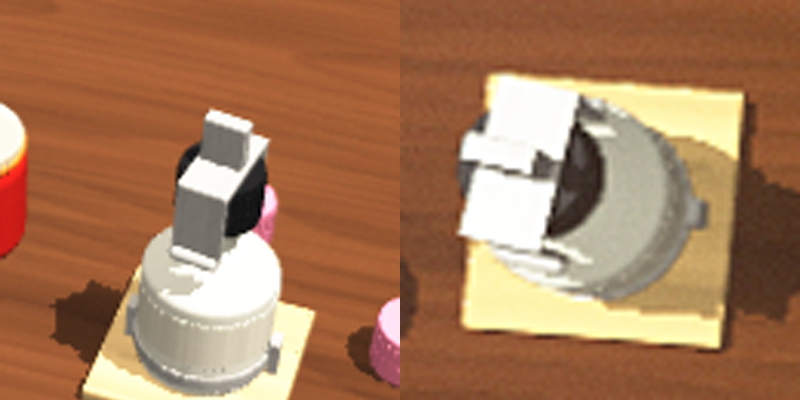

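The crop confirms it: black ribbed cap on the white bottle, under the steel guard with its tab. I've averaged the two views: bottle axis (0.5635, 0.192), guard yaw about -11.5°, rail middle about (0.596, -0.251) with its axis at 93.7°. Moving over the tab now.

```bash
python3 -m crank '[{"slide":[0.018,0.04,0.01],"roll":0.05,"gripper":0.06},{"slide":[0.036,0.08,0.02],"roll":0.1,"gripper":0.05},{"slide":[0.055,0.12,0.02],"roll":0.16,"gripper":0.05},{"slide":[0.073,0.16,0.02],"roll":0.21,"gripper":0.05},{"slide":[0.092,0.2,0.02],"roll":0.26,"gripper":0.05},{"slide":[0.11,0.24,0.02],"roll":0.32,"gripper":0.05},{"slide":[0.128,0.28,0.02],"roll":0.37,"gripper":0.05},{"slide":[0.147,0.32,0.02],"roll":0.42,"gripper":0.05},{"slide":[0.165,0.36,0.02],"roll":0.48,"gripper":0.05},{"slide":[0.183,0.39,0.02],"roll":0.53,"gripper":0.05}]' 40
python3 -m crank '[{"slide":[0.02,0.04,0],"roll":0.05,"gripper":0.05},{"slide":[0.038,0.08,0],"roll":0.1,"gripper":0.05},{"slide":[0.056,0.12,0],"roll":0.16,"gripper":0.05},{"slide":[0.074,0.16,0],"roll":0.21,"gripper":0.05},{"slide":[0.093,0.2,0],"roll":0.26,"gripper":0.05},{"slide":[0.112,0.24,0],"roll":0.32,"gripper":0.05},{"slide":[0.13,0.28,0],"roll":0.37,"gripper":0.05},{"slide":[0.15,0.32,0],"roll":0.42,"gripper":0.05},{"slide":[0.168,0.36,0],"roll":0.48,"gripper":0.05},{"slide":[0.184,0.395,0],"roll":0.52,"gripper":0.05}]'
```

```text
t: 1.2
tcp_pos: [0.3798, -0.2007, 0.4249]
tool_rot: [3.141, -0.0, 0.854]
contact_force: [0.8, -0.6, -0.1]
width: 0.05
grip_force: 0.0
t: 2.2
tcp_pos: [0.564, 0.1937, 0.4245]
tool_rot: [-3.141, -0.0, 1.372]
contact_force: [0.2, -0.3, -0.5]
width: 0.0498
grip_force: 0.0
```

```bash
python3 -m crank '[{"slide":[0,-0.002,-0.02],"roll":0,"gripper":0.05},{"slide":[0,-0.002,-0.045],"roll":0,"gripper":0.04},{"slide":[0,-0.002,-0.065],"roll":0,"gripper":0.04},{"slide":[0,-0.002,-0.073],"roll":0,"gripper":0.03},{"slide":[0,-0.002,-0.073],"roll":0,"gripper":0.02},{"slide":[0,-0.002,-0.073],"roll":0,"gripper":0.015},{"slide":[0,-0.002,-0.073],"roll":0,"gripper":0.005},{"slide":[0,-0.002,-0.073],"roll":0,"gripper":0.005},{"slide":[0,-0.002,-0.073],"roll":0,"gripper":0.005},{"slide":[0,-0.002,-0.073],"roll":0,"gripper":0.005}]' 40
python3 - <<'E'
from h import *
d=cam("scene"); im=d["img"][130:280,320:480]; cv2.imwrite("pics/g1.png",cv2.resize(im,None,fx=4,fy=4,interpolation=cv2.INTER_CUBIC)[:,:,::-1])
E
```

```text
t: 3.2
tcp_pos: [0.5637, 0.1899, 0.3527]
tool_rot: [3.14, -0.001, 1.37]
contact_force: [0.8, -0.7, 4.5]
width: 0.009
grip_force: 44.4
```

View pics/g1.png

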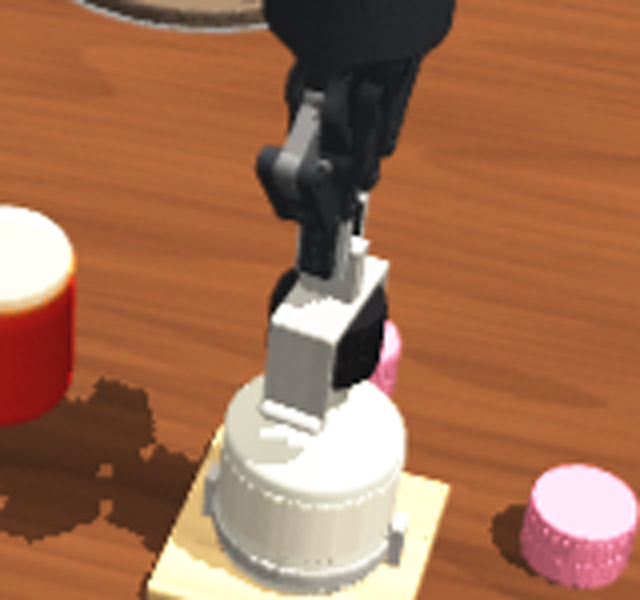

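The gripper holds the tab: width 9 mm, 44 N, fingertips clear of the roof. Lifting, then over to the rail.

```bash
python3 -m crank '[{"slide":[0,0,0.01],"roll":0,"gripper":0.005},{"slide":[0,0,0.03],"roll":0,"gripper":0.005},{"slide":[0,0,0.055],"roll":0,"gripper":0.005},{"slide":[0,0,0.08],"roll":0,"gripper":0.005},{"slide":[0,0,0.095],"roll":0,"gripper":0.005},{"slide":[0,-0.01,0.1],"roll":0,"gripper":0.005},{"slide":[0.004,-0.04,0.1],"roll":0.03,"gripper":0.005},{"slide":[0.008,-0.08,0.1],"roll":0.07,"gripper":0.005},{"slide":[0.012,-0.12,0.1],"roll":0.1,"gripper":0.005},{"slide":[0.016,-0.16,0.1],"roll":0.13,"gripper":0.005}]' 40
python3 -m crank '[{"slide":[0.004,-0.04,0],"roll":0.03,"gripper":0.005},{"slide":[0.006,-0.08,0],"roll":0.05,"gripper":0.005},{"slide":[0.008,-0.12,0],"roll":0.07,"gripper":0.005},{"slide":[0.01,-0.16,0],"roll":0.09,"gripper":0.005},{"slide":[0.012,-0.2,0],"roll":0.11,"gripper":0.005},{"slide":[0.014,-0.235,0],"roll":0.13,"gripper":0.005},{"slide":[0.016,-0.262,0],"roll":0.135,"gripper":0.005},{"slide":[0.016,-0.278,0],"roll":0.135,"gripper":0.005},{"slide":[0.016,-0.284,0],"roll":0.135,"gripper":0.005},{"slide":[0.016,-0.284,0],"roll":0.135,"gripper":0.005}]'
python3 - <<'E'
from h import *
for n,bx in(("scene",(100,60,260,260)),("top",(380,130,560,220))):
    d=cam(n); P=pts(d);Z=P[...,2]; im=d["img"]
    cv2.imwrite(f"pics/{n}2.png",cv2.resize(im[bx[1]:bx[3],bx[0]:bx[2]],None,fx=3,fy=3,interpolation=cv2.INTER_CUBIC)[:,:,::-1])
    reg=np.zeros(Z.shape,bool); reg[bx[1]:bx[3],bx[0]:bx[2]]=1
    t=P[reg&(abs(Z-.267)<.006)&(abs(P[...,1]+.252)<.05)&(abs(P[...,0]-.596)<.06)]
    if len(t)>5: print(n,len(t),np.median(t,0),cv2.minAreaRect(t[:,:2].astype(np.float32)))
E
```

```text
t: 4.25
tcp_pos: [0.579, 0.0272, 0.451]
tool_rot: [-3.14, 0.001, 1.501]
contact_force: [0.7, -0.1, -1.6]
width: 0.009
grip_force: 43.6
t: 5.25
tcp_pos: [0.5952, -0.2544, 0.4513]
tool_rot: [-3.141, -0.001, 1.634]
contact_force: [-0.8, 1.0, -1.4]
width: 0.0088
grip_force: 43.6
scene 295 [ 0.60437189 -0.2462615   0.26665701] ((0.594004213809967, -0.25016099214553833), (0.06565810739994049, 0.031742144376039505), 0.3806902766227722)
top 565 [ 0.58599065 -0.24724907  0.26579047] ((0.5942942500114441, -0.2516297698020935), (0.062393300235271454, 0.031401827931404114), 3.132798194885254)
```

View pics/scene2.png

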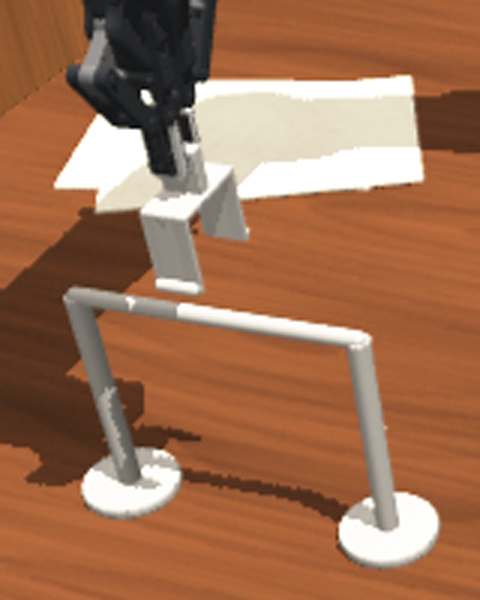

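The picture shows the guard held level over the rail, legs on either side and lined up with the bar. Lowering it astride.

```bash
python3 -m crank '[{"slide":[0.002,0,-0.015],"roll":0.005,"gripper":0.005},{"slide":[0.002,0,-0.035],"roll":0.005,"gripper":0.005},{"slide":[0.002,0,-0.055],"roll":0.005,"gripper":0.005},{"slide":[0.002,0,-0.07],"roll":0.005,"gripper":0.005},{"slide":[0.002,0,-0.078],"roll":0.005,"gripper":0.005},{"slide":[0.002,0,-0.082],"roll":0.005,"gripper":0.005},{"slide":[0.002,0,-0.084],"roll":0.005,"gripper":0.005},{"slide":[0.002,0,-0.085],"roll":0.005,"gripper":0.005},{"slide":[0.002,0,-0.086],"roll":0.005,"gripper":0.005},{"slide":[0.002,0,-0.086],"roll":0.005,"gripper":0.005}]'
```

```text
t: 6.35
tcp_pos: [0.5976, -0.2544, 0.3661]
tool_rot: [3.141, 0.0, 1.64]
contact_force: [-0.3, -0.7, -1.2]
width: 0.0093
grip_force: 43.6
```

```bash
python3 -m crank '[{"slide":[0,0,-0.001],"roll":0,"gripper":0.005},{"slide":[0,0,-0.0015],"roll":0,"gripper":0.005},{"slide":[0,0,-0.002],"roll":0,"gripper":0.005},{"slide":[0,0,-0.002],"roll":0,"gripper":0.005}]'
```

```text
t: 6.75
tcp_pos: [0.5976, -0.2543, 0.3648]
tool_rot: [3.141, 0.001, 1.64]
contact_force: [-1.4, -0.2, 6.5]
width: 0.0089
grip_force: 44.8
```

The guard is in contact with the bar (6.5 N), so I'll release and back off upward.

```bash
python3 -m crank '[{"slide":[0,0,0],"roll":0,"gripper":0.012},{"slide":[0,0,0],"roll":0,"gripper":0.018},{"slide":[0,0,0],"roll":0,"gripper":0.025},{"slide":[0,0,0.001],"roll":0,"gripper":0.03},{"slide":[0,0,0.005],"roll":0,"gripper":0.03},{"slide":[0,0,0.015],"roll":0,"gripper":0.03},{"slide":[0,0,0.03],"roll":0,"gripper":0.03},{"slide":[0,0,0.05],"roll":0,"gripper":0.04},{"slide":[0,0,0.07],"roll":0,"gripper":0.06},{"slide":[0,0,0.08],"roll":0,"gripper":0.08}]'
python3 - <<'E'
from h import *
for n,bx in(("scene",(100,60,260,260)),("top",(380,130,560,220))):
    d=cam(n); P=pts(d);Z=P[...,2]; im=d["img"]
    cv2.imwrite(f"pics/{n}3.png",cv2.resize(im[bx[1]:bx[3],bx[0]:bx[2]],None,fx=3,fy=3,interpolation=cv2.INTER_CUBIC)[:,:,::-1])
    reg=np.zeros(Z.shape,bool); reg[bx[1]:bx[3],bx[0]:bx[2]]=1
    t=P[reg&(abs(Z-.179)<.004)&(abs(P[...,1]+.252)<.02)&(abs(P[...,0]-.596)<.06)]
    if len(t)>5: print(n,len(t),np.median(t,0),cv2.minAreaRect(t[:,:2].astype(np.float32)),np.polyfit(t[:,0],t[:,2],1))
# cap now bare
for n in("scene","top"):
    d=cam(n);P=pts(d);Z=P[...,2];v=cv2.cvtColor(d["img"],cv2.COLOR_RGB2HSV)[...,2]
    m=(abs(Z-.164)<.004)&(abs(P[...,0]-.5635)<.05)&(abs(P[...,1]-.192)<.05)
    t=P[m];print(n,len(t),t[:,2].mean(),cv2.minEnclosingCircle(t[:,:2].astype(np.float32)))
E
```

```text
t: 7.75
tcp_pos: [0.5978, -0.2541, 0.447]
tool_rot: [3.138, 0.001, 1.64]
contact_force: [0.8, 0.1, 0.2]
width: 0.0673
grip_force: 0.0
scene 253 [ 0.60712027 -0.24610486  0.17930544] ((0.5963865518569946, -0.252206027507782), (0.063719242811203, 0.03934509679675102), 3.8064768314361572) [-0.06055129  0.21594479]
top 490 [ 0.59013329 -0.25170609  0.1790197 ] ((0.5965525507926941, -0.25199094414711), (0.06260685622692108, 0.039196163415908813), 5.046115398406982) [-0.06762536  0.21918587]
scene 459 0.1653223974813949 ((0.5624179840087891, 0.19401341676712036), 0.027051884680986404)
top 610 0.16436135773765728 ((0.5623809695243835, 0.19070230424404144), 0.025526678189635277)
```

View pics/scene3.png

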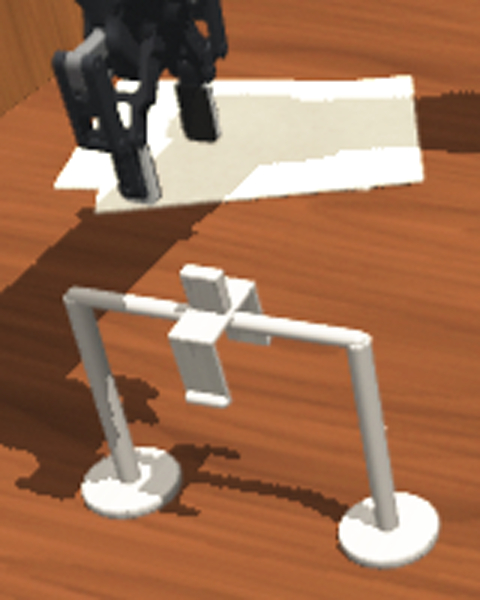

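The guard hangs astride the middle of the rail, tilted about 3.5°, with the gripper clear of it. The bare cap is centred near (0.563, 0.192), so I'll go there.

```bash
python3 -m crank '[{"slide":[-0.001,0.02,0],"roll":-0.02,"gripper":0.0854},{"slide":[-0.004,0.06,0],"roll":-0.05,"gripper":0.0854},{"slide":[-0.007,0.1,0],"roll":-0.09,"gripper":0.0854},{"slide":[-0.01,0.14,0],"roll":-0.12,"gripper":0.0854},{"slide":[-0.013,0.18,0],"roll":-0.15,"gripper":0.0854},{"slide":[-0.016,0.22,0],"roll":-0.18,"gripper":0.0854},{"slide":[-0.019,0.26,0],"roll":-0.22,"gripper":0.0854},{"slide":[-0.022,0.3,0],"roll":-0.25,"gripper":0.0854},{"slide":[-0.025,0.34,0],"roll":-0.28,"gripper":0.0854},{"slide":[-0.028,0.38,0],"roll":-0.31,"gripper":0.0854}]'
python3 -m crank '[{"slide":[-0.003,0.035,0],"roll":-0.02,"gripper":0.0854},{"slide":[-0.006,0.055,0],"roll":-0.04,"gripper":0.0854},{"slide":[-0.0065,0.066,0],"roll":-0.04,"gripper":0.0854},{"slide":[-0.0065,0.066,-0.02],"roll":-0.04,"gripper":0.0854},{"slide":[-0.0065,0.066,-0.05],"roll":-0.04,"gripper":0.0854},{"slide":[-0.0065,0.066,-0.08],"roll":-0.04,"gripper":0.0854},{"slide":[-0.0065,0.066,-0.11],"roll":-0.04,"gripper":0.0854},{"slide":[-0.0065,0.066,-0.13],"roll":-0.04,"gripper":0.0854},{"slide":[-0.0065,0.066,-0.139],"roll":-0.04,"gripper":0.0854},{"slide":[-0.0065,0.066,-0.141],"roll":-0.04,"gripper":0.0854}]'
```

```text
t: 8.95
tcp_pos: [0.5689, 0.127, 0.4426]
tool_rot: [-3.14, 0.001, 1.328]
contact_force: [0.5, -0.3, 0.3]
width: 0.0852
grip_force: 0.0
t: 9.95
tcp_pos: [0.5629, 0.1908, 0.3015]
tool_rot: [-3.14, 0.002, 1.289]
contact_force: [-0.4, 0.0, 0.5]
width: 0.0854
grip_force: 0.0
```

```bash
python3 -m crank '[{"slide":[0,0.001,0.002],"roll":0,"gripper":0.07},{"slide":[0,0.001,0.002],"roll":0,"gripper":0.06},{"slide":[0,0.001,0.002],"roll":0,"gripper":0.053},{"slide":[0,0.001,0.002],"roll":0,"gripper":0.045},{"slide":[0,0.001,0.002],"roll":0,"gripper":0.04},{"slide":[0,0.001,0.002],"roll":0,"gripper":0.04},{"slide":[0,0.001,0.002],"roll":0,"gripper":0.04}]' 80
```

```text
t: 10.65
tcp_pos: [0.5633, 0.1929, 0.3059]
tool_rot: [3.14, -0.001, 1.29]
contact_force: [-0.9, -2.0, 5.6]
width: 0.0486
grip_force: 81.1
```

Run:
```python
from h import *
s=arm.observe(); print(s["tcp_pos"],s["contact_force"],s["torque"],s["width"],s["q"])
d=cam("scene"); im=d["img"][130:280,320:480]; cv2.imwrite("pics/g4.png",cv2.resize(im,None,fx=4,fy=4,interpolation=cv2.INTER_CUBIC)[:,:,::-1])
```

```text
[0.56327832 0.19286328 0.30594855] [-0.89132028 -1.98317079  5.57598536] [-0.1493726   0.16443076  0.0275467 ] 0.048625362430787765 [-0.04341768  0.54686903 -0.54527809  1.72960294  0.33680976  0.95756268
 -1.00099445]
```

View pics/g4.png

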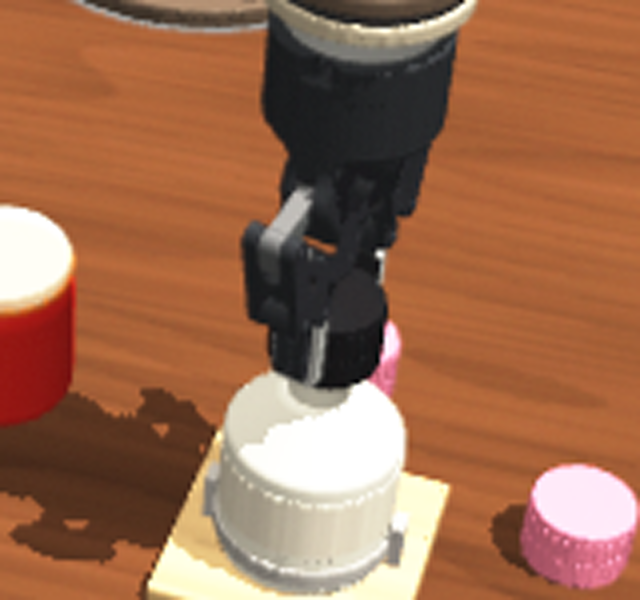

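The picture shows the fingers squarely around the black cap with the neck clear below. Pressing down 5 mm.

```bash
python3 -m crank '[{"slide":[0,0,-0.001],"roll":0,"gripper":0.04},{"slide":[0,0,-0.002],"roll":0,"gripper":0.04},{"slide":[0,0,-0.003],"roll":0,"gripper":0.04},{"slide":[0,0,-0.004],"roll":0,"gripper":0.04},{"slide":[0,0,-0.004],"roll":0,"gripper":0.04}]' 80
python3 -m crank '[{"slide":[0,0,-0.001],"roll":0,"gripper":0.04},{"slide":[0,0,-0.001],"roll":0,"gripper":0.04},{"slide":[0,0,-0.001],"roll":0,"gripper":0.04}]'
```

```text
t: 11.2
tcp_pos: [0.5633, 0.1929, 0.3022]
tool_rot: [3.14, -0.001, 1.29]
contact_force: [-2.2, -0.7, 10.0]
width: 0.0483
grip_force: 81.3
t: 11.5
tcp_pos: [0.5633, 0.1929, 0.3013]
tool_rot: [3.14, -0.001, 1.29]
contact_force: [-2.5, -1.5, 10.9]
width: 0.0486
grip_force: 81.4
```

Pressed about 4.7 mm, with 10.9 N as expected. Turning counter-clockwise, starting with a short check.

```bash
python3 -m crank '[{"slide":[0,0,-0.0003],"roll":0.04,"gripper":0.04},{"slide":[0,0,-0.0003],"roll":0.1,"gripper":0.04},{"slide":[0,0,-0.0003],"roll":0.17,"gripper":0.04},{"slide":[0,0,-0.0003],"roll":0.24,"gripper":0.04},{"slide":[0,0,-0.0003],"roll":0.3,"gripper":0.04},{"slide":[0,0,-0.0003],"roll":0.3,"gripper":0.04}]'
python3 -c "
from bench import arm
s=arm.observe();print(s['torque'])"
```

```text
t: 12.1
tcp_pos: [0.5637, 0.1932, 0.3013]
tool_rot: [3.138, -0.001, 1.592]
contact_force: [-0.6, 0.3, 10.0]
width: 0.0483
grip_force: 81.6
[-0.03488272  0.1299042   0.0113975 ]
```

There is almost no turning moment, so the cap is turning with the gripper. Continuing to 70°.

```bash
python3 -m crank '[{"slide":[0,0,0],"roll":0.08,"gripper":0.04},{"slide":[0,0,0],"roll":0.18,"gripper":0.04},{"slide":[0,0,0],"roll":0.28,"gripper":0.04},{"slide":[0,0,0],"roll":0.38,"gripper":0.04},{"slide":[0,0,0],"roll":0.48,"gripper":0.04},{"slide":[0,0,0],"roll":0.58,"gripper":0.04},{"slide":[0,0,0],"roll":0.68,"gripper":0.04},{"slide":[0,0,0],"roll":0.78,"gripper":0.04},{"slide":[0,0,0],"roll":0.87,"gripper":0.04},{"slide":[0,0,0],"roll":0.92,"gripper":0.04}]'
python3 -m crank '[{"slide":[0,0,0],"roll":0,"gripper":0.04},{"slide":[0,0,0],"roll":0,"gripper":0.04}]'
python3 -c "
from bench import arm
s=arm.observe();print(s['torque'])"
```

```text
t: 13.1
tcp_pos: [0.5637, 0.1933, 0.3013]
tool_rot: [3.138, 0.002, 2.513]
contact_force: [-1.0, 0.2, 9.8]
width: 0.0479
grip_force: 81.7
t: 13.3
tcp_pos: [0.5637, 0.1933, 0.3013]
tool_rot: [3.138, 0.002, 2.51]
contact_force: [0.2, -0.7, 9.4]
width: 0.0481
grip_force: 81.7
[0.02204251 0.0371661  0.00691833]
```

```bash
python3 -m crank '[{"slide":[0,0,0.002],"roll":0,"gripper":0.04},{"slide":[0,0,0.005],"roll":0,"gripper":0.04},{"slide":[0,0,0.008],"roll":0,"gripper":0.04},{"slide":[0,0,0.011],"roll":0,"gripper":0.04},{"slide":[0,0,0.011],"roll":0,"gripper":0.04}]'
```

```text
t: 13.8
tcp_pos: [0.5629, 0.1926, 0.3108]
tool_rot: [3.142, 0.0, 2.51]
contact_force: [-1.3, -0.6, 0.2]
width: 0.0481
grip_force: 82.2
```

The cap is free: no pull left on the wrist. Lifting to 10 cm above the mouth.

```bash
python3 -m crank '[{"slide":[0,0,0.01],"roll":0,"gripper":0.04},{"slide":[0,0,0.025],"roll":0,"gripper":0.04},{"slide":[0,0,0.045],"roll":0,"gripper":0.04},{"slide":[0,0,0.065],"roll":0,"gripper":0.04},{"slide":[0,0,0.085],"roll":0,"gripper":0.04},{"slide":[0,0,0.097],"roll":0,"gripper":0.04},{"slide":[0,0,0.103],"roll":0,"gripper":0.04},{"slide":[0,0,0.103],"roll":0,"gripper":0.04},{"slide":[0,0,0.103],"roll":0,"gripper":0.04}]'
python3 - <<'E'
from h import *
d=cam("scene"); P=pts(d); cv2.imwrite("pics/end.png",d["img"][:,:,::-1])
d2=cam("top"); v=d2["img"]
E
```

```text
t: 14.7
tcp_pos: [0.5628, 0.1924, 0.4128]
tool_rot: [-3.141, -0.0, 2.51]
contact_force: [-0.1, -0.1, -0.8]
width: 0.0481
grip_force: 83.2
```

View pics/end.png

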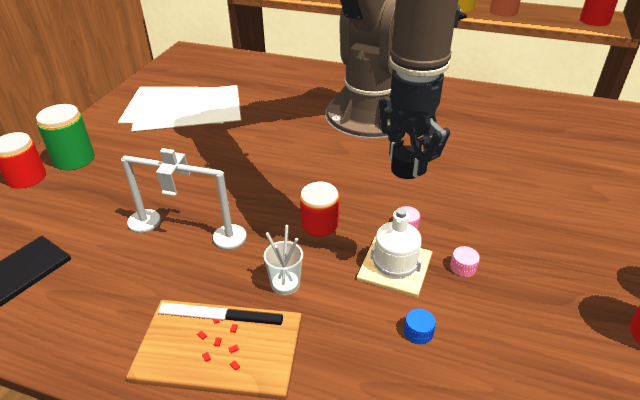

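The picture shows the cap held level at (408,162) above the open neck at (401,215), the guard on the rail at (173,170), and the jar (320,208) and glass (283,265) where they were. Handing in.

```bash
python3 -c "
from bench import arm
print(arm.job_done())"
```

```text
the job is handed in; nothing more can be done
None
```

The job is handed in at about 15 s on the robot's clock: the guard hangs astride the rail, tilted about 3.5° when last measured, and the gripper holds the cap level about 10 cm above the open bottle's mouth; the jar and glass look unmoved, but I did not re-check the glass lid, which was well clear of the work.

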